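# Make up the tyre kit and the drivetrain kit

### The arm

A 7-joint arm with a two-finger parallel gripper is mounted at the origin on a cart in front of the work surface, level with it; the furniture and walls round the work are solid. World frame = base frame: x ahead of the robot, y to its left, z up, the work surface at z = 0. Lengths are in m, angles in rad, forces in N, time in s.
With the tool pointing down it reaches from about 0.4 to 0.85 m from the base axis. Payload 4.5 kg.
Tool frame: the origin (TCP) lies at the very end of the fingers, on their centre line; the grasp point (between the pads) lies 19 mm behind it (grip_point_offset is the distance from the TCP to the grasp point, in m); z points along the fingers, y is the line along which they close (so a half turn about z gives the same grasp; the last joint's range is limited). The gripper opens to 88 mm and grips with 3 to 60 N. Pads are 18 mm wide; open, the fingers measure 123 mm over their backs; the gripper's body (75 mm by 187 mm) begins 45 mm behind the grasp point.
Start: joints at [1.272, 0.689, -0.195, 1.565, 0.157, 0.902, -0.215], TCP at [0.204, -0.591, 0.239] pointing down, gripper open.
Joint ranges: [-3.01, 3.01], [-0.46, 2.08], [-1.47, 1.51], [0.13, 2.56], [-1, 4.14], [0.04, 2.09], [-2.66, 2.66]. Speed limits (rad/s): [2.57, 2.57, 3.14, 3.14, 3.14, 3.14, 3.14].

### API

Orientations are given as a unit quaternion [x, y, z, w].
In Python, from plant import get_state, snapshot, camera_params, finish_job, grip_point_offset gives the robot as it stands.
- The arm moves only by the tool creep_tool, called as name(argument=value, ...), one argument or row to a line, values as JSON. Schema: {"type":"object","properties":{"plan":{"type":"array","items":{"type":"number"},"minItems":7,"maxItems":70},"grip_force":{"type":"number"},"only":{"type":"string"},"quiet":{"type":"boolean"},"lines":{"type":"string"}},"required":["plan"],"additionalProperties":false}. plan is one flat list of numbers that holds 1 to 10 rows one after another, with no inner brackets; each row has 7 numbers: the opening from 0.0 (shut) to 1.0 (fully open), then dx, dy, dz in m, then a rotation vector rx, ry, rz in rad; each row is the pose to reach, as a shift and turn from the pose commanded when the call began, along the tool's axes at that moment; what a row does not reach only later rows make up. A row lasts 1/10 s, in which the tool goes at most 0.05 m and 0.15 rad, less where a joint would pass 70% of its speed; a pose out of reach is approached as far as the arm can. The fingers move at their own pace and stop on an object; grip_force is the grip in N (left out, the last holds). Time passes only in rows, so rows that do not move let the fingers close. The tool returns the time, the measured TCP pose, the force, the opening and the grip force at its end. only (a regular expression) keeps the lines of the reply that match it, lines (a string "A,B") keeps lines A to B, and quiet returns only ok. Input that does not fit is refused with a message, and nothing moves.
- get_state(): the state, without advancing time (a new reading comes with each control period).
- snapshot(name): name is "scene" or "side" or "wrist"; returns (picture, depth): 400x640x3 uint8, red, green, blue; 400x640 float32, m along the optical axis (not along the pixel's ray), 0 where there is no reading.
- camera_params(name): a dict with "fx", "fy", "cx", "cy" (pixels), "rvec" (rotation vector, rad) and "tvec" (3), from world to camera coordinates, as OpenCV has them. Camera axes: x right, y down, z forward; pixel columns grow to the right and rows downward; lengths in m; the calibration is good to about 2 mm. A picture is of the moment at which its call begins: read the wrist's pose just before it. camera_params takes no time and is no camera call; for the wrist camera it gives the pose at the moment of the call.
- finish_job(): hands the job in; it is judged then, once.
The state is a dict: "clock": time; "q": joint angles; "qd": joint speeds; "joint_torque": joint torques, N m; "tool_pos": TCP position; "eef_rot": TCP orientation; "contact_force": force on the tool from outside, world axes, zero at the start; "moment": the same for the moment, N m; "opening": opening from 0.0 (shut) to 1.0 (fully open); "finger_force": force on a finger pad.
Only numpy, scipy, OpenCV 4.12 (cv2) and the standard library are available. Lean on these libraries where they do the work, as an engineer would, in place of code of your own. Each camera call takes 0.05 s, during which the arm holds its last target. There are 200 camera calls.

### The job

Make up the two kits for the next jobs on the stand from the stock lying between the two trays. Tyre kit, in the blue tray: the boxed inner tube upright in the large bay, the coil of rim tape over the pin, down on the boss, and the yellow tyre lever lying lengthwise in the tool trough. Drivetrain kit, in the grey tray: the boxed chain upright in the large bay and the bearing cup over the pin, toothed flange down on the boss. Set the parts down rather than dropping them, and leave the blue lever, the grease tub and the red brake-pad carton where they are.

Things in the scene. Friction and masses are not known exactly. Their poses are not given: they have to be found in the camera images.
- blue_tray: fixed low blue tray, 154 (x) x 226 mm (y), rim 15 mm high, floors at z 3 mm. Origin: centre of underside, 4.5 mm above the bench, on a rubber mat; at yaw 0 x points away from the robot, y left, z up. Tool trough 62 (x) x 218 mm, centre x +42, y 0. Large bay 80 (x) x 128 mm, centre x -33, y -45. At x -33, y +66: boss 50 mm across, top at z 16 mm, with a pin 7 mm thick, tapered tip at z 46 mm
- grey_tray: fixed low light grey tray, the same moulding as the blue one: same size, frame, trough (stays empty), bay and boss with pin. Walls and partitions 4 mm thick, partitions 13 mm high; the trough is the long strip on the far (+x) side, the bay is near right and the pin place near left; a blank white card sits on the near (-x) wall
- tube_carton: boxed inner tube: off-white carton with a blue band on top, 60 mm (x) by 85 mm (y), 50 mm high, 140 g. Origin: centre of its underside; z up. Grasp across x (60 mm). Lies lengthwise (its y along the tray's y) in the bay, which is too narrow for it crosswise. Among the stock between the trays; a like carton at the bench's far right end is scenery.
- rim_tape: coil of black rim tape: a flat black rubbery ring, 60 mm outside diameter, hole 24 mm, 20 mm high, 60 g, lying flat. Origin: centre of its underside; z up. Round: grasp it at any yaw across 60 mm.
- yellow_lever: yellow plastic tyre lever, 15 mm (x) by 122 mm (y), 9 mm high, 20 g, lying flat. Origin: centre of its underside; z up. Grasp across x.
- chain_carton: boxed chain: plain dark grey carton, 35 mm (x) by 110 mm (y), 55 mm high, 280 g. Origin: centre of its underside; z up. Grasp across x. Lies lengthwise (its y along the tray's y) in the bay, which is too narrow for it crosswise. Among the stock between the trays; dark cartons elsewhere are scenery.
- bearing_cup: bottom-bracket bearing cup: a ring of 26 mm height: below, a pale toothed flange 45 mm in diameter and 12 mm high, above it a narrower dark grey collar; a hole about 18 mm in diameter runs through. 110 g, standing on its flange. Origin: centre of its underside; z up. Grasp the flange (45 mm, any yaw), with the fingertips within 4 mm of its underside; the collar above it cannot be grasped.
- blue_lever: bystander: blue plastic tyre lever, of the same shape as the yellow one (15 x 122 x 9 mm). Belongs to neither kit and is to stay where it lies among the stock. Origin: centre of its underside; z up. 
- grease_pot: bystander: loose yellow grease tub with a black screw lid, 82 mm in diameter, 68 mm high, standing behind the stock. Origin: centre of its underside; z up. 
- pads_carton: bystander: small red carton of brake pads, 50 x 70 x 25 mm, on the bench just right of the right-hand tray. Origin: centre of its underside; z up. 
There are look-alikes about, which are no part of the job. What is meant by the chain_carton is not purple, and is the larger of those in its own colour.

How it is judged:
By the outcome, as a careful person would: the job done as asked, in the order asked, and still so for the second after the job is handed in, with the robot touching nothing.
It also fails if it takes over 120 s, if anything falls off the work surface, if the arm or the gripper's body presses on something with over 40 N, if the wrist force passes 120 N, or if a joint passes its speed limit or range.

## Working session

There is one attempt and no reset: what is moved stays moved. The work goes in short steps, Python scripts to look and compute and a tool call to move; the robot and the scene stay as the last step left them, time stands still between calls to the robot, and variables do not carry over. Pictures are saved under pics/ and viewed, at most 16 in all, crops included, and the job is handed in when it is done.

```bash
ls; mkdir -p pics; python3 - <<'E'
from plant import *
import cv2
s=get_state();print(s)
print(grip_point_offset if not callable(grip_point_offset) else grip_point_offset())
for n in("scene","side","wrist"):
    p,d=snapshot(n);cv2.imwrite(f"pics/{n}0.png",p[:,:,::-1]);c=camera_params(n);print(n,c)
E
```

```text
pics
{'clock': 0.0, 'q': array([ 1.27179082,  0.68999845, -0.19450327,  1.5663223 ,  0.15731017,
        0.9024829 , -0.21510491]), 'qd': array([ 2.73562032e-04, -5.56857627e-04,  6.48269231e-04, -1.29635730e-03,
       -8.28761751e-05, -1.05650551e-03,  4.54464631e-04]), 'joint_torque': array([-2.77514282e-04, -5.27573812e+01, -1.26680262e+00, -1.53428113e+01,
       -5.26215706e-02,  6.72394177e-03,  1.76519238e-04]), 'tool_pos': array([ 0.20392922, -0.59013962,  0.23790652]), 'eef_rot': array([ 9.86180371e-01,  1.65672716e-01, -2.20299833e-04, -8.82479439e-04]), 'contact_force': array([-0.73098909,  0.52009909, -0.61919265]), 'moment': array([ 0.07086824,  0.01498714, -0.00677682]), 'finger_force': 0.0, 'opening': 1.0028222470753396}
0.0187
scene {'fx': 377.4419968123516, 'fy': 377.4419968123516, 'cx': 320.5804142330957, 'cy': 200.2441408105522, 'rvec': array([ 2.3293048 , -0.6370018 ,  0.22651119]), 'tvec': array([-0.53593444,  0.20343557,  1.07598175])}
side {'fx': 446.76945602457477, 'fy': 446.76945602457477, 'cx': 311.72304389144824, 'cy': 193.67782448245615, 'rvec': array([ 0.27480829, -2.70444126,  1.34433807]), 'tvec': array([0.54125875, 0.15064743, 1.13474605])}
wrist {'fx': 303.63835969194963, 'fy': 303.63835969194963, 'cx': 313.9130894522982, 'cy': 201.19425365187752, 'rvec': array([-2.36371836,  1.68146693,  0.24221005]), 'tvec': array([-0.62426751, -0.03929247,  0.38967736])}
```

View pics/scene0.png

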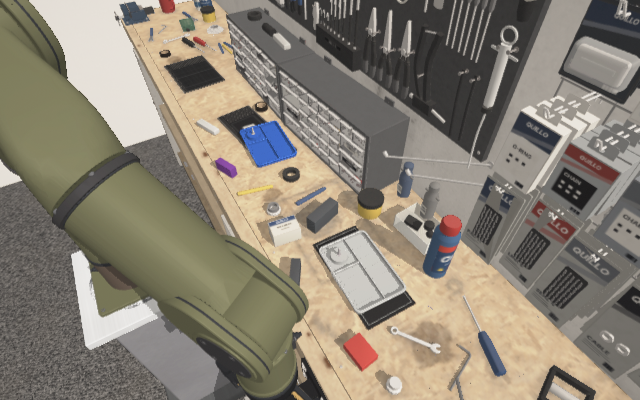

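View pics/side0.png

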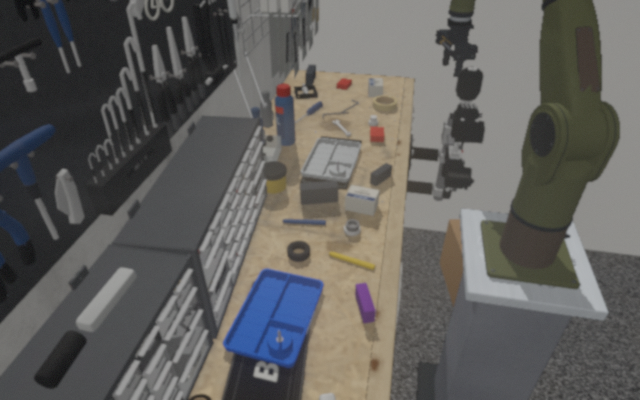

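The scene view shows, in scene pixels: the blue tray at (270,143), yellow lever (254,190), coil (290,174), cup (273,208), blue lever (311,196), tube carton (284,230), chain carton (322,215), grease tub (370,204) and grey tray (362,275). Look-alikes are a small dark carton (295,272) and a purple one (226,167). The side view agrees with this layout.

```bash
cat > h.py <<'E'
from plant import *
import numpy as np, cv2
from scipy.spatial.transform import Rotation as R
def cam(n):
    c=camera_params(n); K=np.array([[c['fx'],0,c['cx']],[0,c['fy'],c['cy']],[0,0,1]])
    return K,R.from_rotvec(c['rvec']).as_matrix(),np.array(c['tvec'])
def shot(n,name=None):
    c=cam(n); p,d=snapshot(n)
    if name: cv2.imwrite(f"pics/{name}.png",p[:,:,::-1])
    return p,d,c
def plane(px,z,c):            # pixels -> points on plane z
    K,Rm,t=c; px=np.atleast_2d(px).astype(float)
    r=np.c_[px,np.ones(len(px))]@np.linalg.inv(K).T@Rm; o=-Rm.T@t
    return o+r*((z-o[2])/r[:,2])[:,None]
def cloud(d,c):               # depth -> world xyz image
    K,Rm,t=c; v,u=np.mgrid[:d.shape[0],:d.shape[1]]
    P=np.stack([u,v,np.ones_like(u)],-1)@np.linalg.inv(K).T*d[...,None]
    return (P-t)@Rm
def tri(p1,c1,p2,c2):         # two-view point
    P=[c[0]@np.c_[c[1],c[2]] for c in(c1,c2)]
    X=cv2.triangulatePoints(P[0],P[1],np.array(p1,float).reshape(2,1),np.array(p2,float).reshape(2,1))
    return (X[:3]/X[3]).ravel()
def go(pos,yaw):
    """shift and turn in tool axes to have TCP at pos, pointing down, tool y (closing) at world angle yaw mod pi"""
    s=get_state(); T=R.from_quat(s['eef_rot']); best=None
    for k in(-1,0,1,2):
        a=yaw+k*np.pi; y=np.array([np.cos(a),np.sin(a),0]); z=np.array([0,0,-1.]); x=np.cross(y,z)
        rv=(T.inv()*R.from_matrix(np.c_[x,y,z])).as_rotvec()
        if best is None or np.linalg.norm(rv)<np.linalg.norm(best): best=rv
    print('pos',s['tool_pos'].round(4),'d',T.inv().apply(np.array(pos)-s['tool_pos']).round(4),'rv',best.round(4),'q7',s['q'][6].round(2),'t',round(s['clock'],2))
E
python3 - <<'E'
from h import *
for n,px in(('scene',dict(blue=(270,143),ylev=(254,190),coil=(283,174),cup=(273,208),blev=(311,196),tube=(284,222),chain=(322,210),small=(295,265),purple=(226,165),grey=(350,285),grease=(370,196),pads=(360,350))),('side',dict(coil=(298,246),cup=(352,226),chain=(320,185),tube=(362,193)))):
    p,d,c=shot(n);X=cloud(d,c)
    for k,(u,v) in px.items(): print(n,k,X[v,u].round(3),p[v,u])
for n in('wrist',):
    K,Rm,t=cam(n);print(n,(-Rm.T@t).round(3),Rm.round(2).tolist())
go((0.5,-0.05,0.3),1.57)
E
```

```text
scene blue [0.575 0.301 0.016] [ 52  85 154]
scene ylev [0.425 0.11  0.009] [235 214 116]
scene coil [0.539 0.118 0.021] [77 73 68]
scene cup [ 0.448  0.013 -0.002] [147 138 127]
scene blev [ 0.576 -0.014  0.011] [ 99 114 146]
scene tube [ 0.438 -0.098  0.05 ] [188 186 184]
scene chain [ 0.556 -0.121  0.057] [100  99  99]
scene small [ 0.399 -0.242  0.039] [92 92 93]
scene purple [0.381 0.242 0.041] [143  79 167]
scene grey [ 0.505 -0.357  0.01 ] [206 203 197]
scene grease [ 0.708 -0.156  0.068] [70 68 64]
scene pads [ 0.425 -0.521  0.027] [210  88  79]
side coil [0.569 0.096 0.01 ] [63 59 55]
side cup [0.442 0.008 0.024] [126 124 122]
side chain [ 0.554 -0.119  0.054] [90 90 87]
side tube [ 0.43  -0.109  0.05 ] [155 152 145]
wrist [ 0.273 -0.567  0.385] [[0.33, -0.94, -0.0], [-0.91, -0.31, 0.28], [-0.27, -0.09, -0.96]]
pos [ 0.2041 -0.5905  0.2383] d [ 0.4563 -0.4142 -0.0614] rv [-8.000e-04  2.000e-04  3.337e-01] q7 -0.22 t 0.25
```

View pics/wrist0.png

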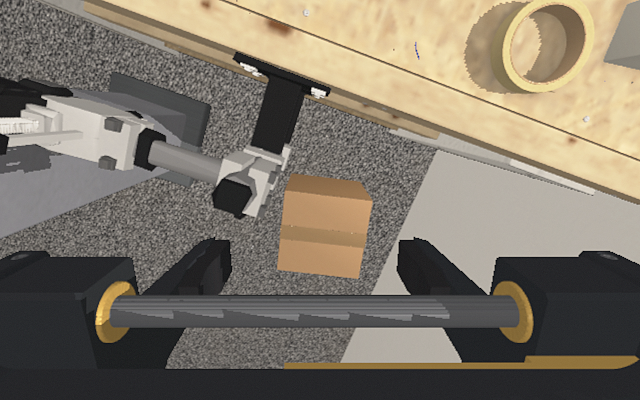

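The wrist view shows only the floor and the bench's near edge, so I'll lift and move over the stock.

creep_tool(
  plan=[1, 0.2, -0.22, -0.14, 0, 0, 0.15, 1, 0.2, -0.22, -0.14, 0, 0, 0.3, 1, 0.2, -0.22, -0.14, 0, 0, 0.334, 1, 0.2, -0.22, -0.14, 0, 0, 0.334, 1, 0.2, -0.22, -0.14, 0, 0, 0.334, 1, 0.2, -0.22, -0.14, 0, 0, 0.334, 1, 0.425, -0.477, -0.14, 0, 0, 0.334, 1, 0.425, -0.477, -0.14, 0, 0, 0.334, 1, 0.425, -0.477, -0.14, 0, 0, 0.334, 1, 0.425, -0.477, -0.14, 0, 0, 0.334],
)

```text
clock: 1.25
tool_pos: [0.387, -0.1543, 0.3735]
eef_rot: [1.0, -0.001, 0.0, 0.0]
contact_force: [1.0, 0.1, 0.1]
opening: 1.001
finger_force: 0.0
```

creep_tool(
  plan=[1, 0, -0.14, 0, 0, 0, 0, 1, 0, -0.14, 0, 0, 0, 0, 1, 0, -0.14, 0, 0, 0, 0, 1, 0, -0.14, 0, 0, 0, 0],
)

```text
clock: 1.65
tool_pos: [0.3867, -0.0106, 0.3735]
eef_rot: [1.0, 0.005, 0.001, -0.001]
contact_force: [-0.3, -0.0, 0.6]
opening: 1.001
finger_force: 0.0
```

```bash
python3 - <<'E'
from h import *
go((0.45,0.0,0.38),1.571)
E
```

```text
pos [ 0.3867 -0.0106  0.3735] d [ 0.0634 -0.01   -0.0064] rv [-0.0022 -0.0011  0.0095] q7 -1.75 t 1.65
```

```bash
python3 - <<'E'
from h import *
p,d,c=shot('wrist','w1');np.savez('w1.npz',p=p,d=d,K=c[0],R=c[1],t=c[2])
E
```

creep_tool(
  plan=[1, 0.05, 0.0, 0, 0, 0, 0.005, 1, 0.1, 0, 0, 0, 0, 0.01, 1, 0.1, 0, 0, 0, 0, 0.01, 1, 0.1, 0, 0, 0, 0, 0.01],
)

```text
clock: 2.1
tool_pos: [0.487, -0.0179, 0.3723]
eef_rot: [1.0, -0.007, -0.001, 0.0]
contact_force: [0.1, 0.1, -0.4]
opening: 1.003
finger_force: 0.0
```

```bash
python3 - <<'E'
from h import *
p,d,c=shot('wrist','w2');np.savez('w2.npz',p=p,d=d,K=c[0],R=c[1],t=c[2])
E
```

```text
(no output)
```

View pics/w1.png

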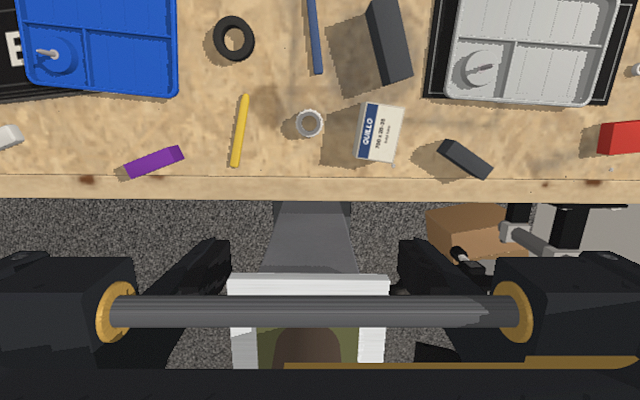

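View pics/w2.png

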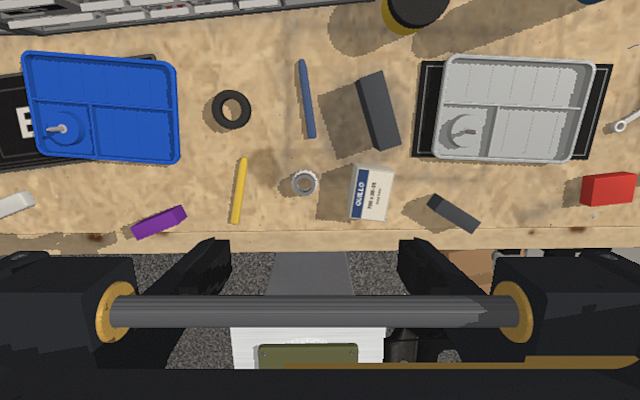

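Both wrist views show all the stock; in w2: coil (231,109), blue lever (307,98), chain carton (378,110), tube carton (372,192), cup (305,183), yellow lever (239,190), blue tray (100,107) with its pin near (62,130), and grey tray (515,108) with its pin near (465,132). Look-alikes are at (453,213) small dark and (158,222) purple.

```bash
cat > m.py <<'E'
from h import *
def load(f): a=np.load(f); return a['p'],a['d'],(a['K'],a['R'],a['t'])
def rect(p,d,c,roi,colour,zlo,zhi,z):
    """rectangle of the top face (ray cast on plane z) of a colour within roi u0,v0,u1,v1; depth only screens the side faces out"""
    X=cloud(d,c); hsv=cv2.cvtColor(p,cv2.COLOR_RGB2HSV); H,S,V=[hsv[...,i].astype(int) for i in range(3)]
    f=dict(blue=(H>100)&(H<130)&(S>60),yellow=(H>20)&(H<35)&(S>110),dark=(V<110)&(S<60),any=V>-1,pale=(S<60)&(V>120))[colour]
    f=f&(X[...,2]>zlo)&(X[...,2]<zhi); m=np.zeros(f.shape,np.uint8); u0,v0,u1,v1=roi; m[v0:v1,u0:u1]=f[v0:v1,u0:u1]
    k=max(cv2.findContours(m,cv2.RETR_EXTERNAL,cv2.CHAIN_APPROX_NONE)[0],key=cv2.contourArea)[:,0]
    W=plane(k,z,c); r=cv2.minAreaRect((W[:,:2]*1000).astype(np.float32))
    (cx,cy),(w,h),a=r
    if w>h: w,h,a=h,w,a+90          # a: direction of short side, h: long side
    a=(a+90)%180-90
    med=np.median(X[m>0][:,2])
    return dict(c=(round(cx,1),round(cy,1)),w=round(w,1),h=round(h,1),short_deg=round(a,1),zmed=round(float(med)*1000,1),px=k.mean(0).round(1).tolist())
E
python3 - <<'E'
from m import *
L={'w1':load('w1.npz'),'w2':load('w2.npz')}
J=dict(tube=('any',.042,.06,.05,(345,85,425,170),(340,155,405,230)),
 chain=('any',.047,.065,.055,(360,0,420,100),(350,60,410,160)),
 coil=('dark',.010,.03,.02,(200,5,265,70),(200,80,260,140)),
 ylev=('yellow',-.01,.02,.009,(220,85,260,175),(220,145,260,235)),
 blev=('blue',-.01,.02,.009,(295,0,330,85),(290,50,325,145)),
 cupflange=('pale',-.01,.02,.012,(285,95,335,145),(282,160,328,205)),
 cuptop=('any',.016,.04,.026,(285,95,335,145),(282,160,328,205)),
 small=('dark',.02,.06,.035,(430,130,500,185),(420,185,490,240)),
 bluetray=('blue',.005,.03,.0195,(0,0,190,120),(5,40,190,175)),
 greytray=('any',.0125,.03,.0195,(430,0,630,110),(430,45,610,170)))
for k,(col,lo,hi,z,r1,r2) in J.items():
    for n,r in(('w1',r1),('w2',r2)):
        try: print(k,n,rect(*L[n],r,col,lo,hi,z))
        except Exception as e: print(k,n,e)
# two-view heights: centre of top faces
E
```

```text
tube w1 {'c': (430.5, -107.3), 'w': 61.0, 'h': 84.8, 'short_deg': 82.3, 'zmed': 50.5, 'px': [378.9, 132.2]}
tube w2 {'c': (431.3, -107.5), 'w': 60.8, 'h': 85.9, 'short_deg': 82.3, 'zmed': 50.6, 'px': [370.4, 193.9]}
chain w1 {'c': (557.4, -115.2), 'w': 36.9, 'h': 109.3, 'short_deg': -71.5, 'zmed': 55.3, 'px': [391.3, 39.4]}
chain w2 {'c': (557.9, -115.7), 'w': 36.0, 'h': 109.5, 'short_deg': -71.5, 'zmed': 55.3, 'px': [379.7, 110.6]}
coil w1 {'c': (563.6, 112.0), 'w': 57.6, 'h': 59.5, 'short_deg': -49.9, 'zmed': 20.1, 'px': [233.1, 37.8]}
coil w2 {'c': (565.0, 112.0), 'w': 57.6, 'h': 58.1, 'short_deg': -4.2, 'zmed': 20.1, 'px': [230.5, 109.0]}
ylev w1 {'c': (428.6, 112.9), 'w': 15.5, 'h': 121.4, 'short_deg': 76.9, 'zmed': 8.9, 'px': [239.5, 130.5]}
ylev w2 {'c': (429.6, 112.9), 'w': 15.7, 'h': 121.7, 'short_deg': 77.2, 'zmed': 8.8, 'px': [238.8, 190.5]}
blev w1 {'c': (568.4, -8.4), 'w': 13.1, 'h': 101.4, 'short_deg': -82.1, 'zmed': 9.1, 'px': [314.3, 36.3]}
blev w2 {'c': (578.5, -8.1), 'w': 13.2, 'h': 119.0, 'short_deg': -83.1, 'zmed': 9.1, 'px': [306.6, 99.0]}
cupflange w1 {'c': (443
[... 385 characters left out ...]
': 26.2, 'px': [303.6, 184.5]}
small w1 {'c': (389.2, -253.8), 'w': 28.0, 'h': 89.0, 'short_deg': -32.2, 'zmed': 40.2, 'px': [466.2, 159.8]}
small w2 {'c': (390.4, -253.6), 'w': 25.1, 'h': 90.7, 'short_deg': -32.0, 'zmed': 40.4, 'px': [454.0, 214.3]}
bluetray w1 {'c': (554.7, 313.5), 'w': 135.4, 'h': 233.7, 'short_deg': -4.7, 'zmed': 8.3, 'px': [100.6, 43.5]}
bluetray w2 {'c': (566.7, 312.5), 'w': 158.9, 'h': 233.7, 'short_deg': -4.7, 'zmed': 8.3, 'px': [101.8, 106.2]}
greytray w1 {'c': (550.2, -328.3), 'w': 148.4, 'h': 231.9, 'short_deg': -2.6, 'zmed': 19.2, 'px': [529.9, 55.1]}
greytray w2 {'c': (556.0, -328.6), 'w': 158.8, 'h': 230.7, 'short_deg': -3.1, 'zmed': 19.2, 'px': [510.8, 107.9]}
```

```bash
python3 - <<'E'
from m import *
L={'w1':load('w1.npz'),'w2':load('w2.npz')}
print(rect(*L['w2'],(5,40,190,175),'any',.0125,.07,.0195))
print(rect(*L['w2'],(430,45,610,170),'any',.0125,.07,.0195))
tip={}
for n,b,g in(('w1',(20,20,90,90),(450,40,510,100)),('w2',(20,90,90,160),(440,100,500,160))):
    p,d,c=L[n];X=cloud(d,c)
    for t,(u0,v0,u1,v1) in(('blue',b),('grey',g)):
        m=np.zeros(d.shape,bool);m[v0:v1,u0:u1]=True;m&=(X[...,2]>.030)&(X[...,2]<.06)
        top=m&(X[...,2]>.046); uv=np.argwhere(top)[:,::-1]; tip[t,n]=uv.mean(0)
        print(t,n,'pin',X[m].mean(0).round(4),m.sum(),'tip ray@.049',plane(uv.mean(0),.049,c)[0].round(4),X[m][:,2].max().round(4))
        q=np.zeros(d.shape,bool);q[v0:v1,u0:u1]=True;q&=(X[...,2]>.0185)&(X[...,2]<.0225);print('   boss z',np.median(X[q][:,2]).round(4),q.sum())
for t in('blue','grey'): print(t,'tip two views',tri(tip[t,'w1'],L['w1'][2],tip[t,'w2'],L['w2'][2]).round(4))
def hsvc(px1,px2): print(tri(px1,L['w1'][2],px2,L['w2'][2]).round(4))
for a,b in(((378.9,132.2),(370.4,193.9)),((391.3,39.4),(379.7,110.6)),((233.1,37.8),(230.5,109)),((239.5,130.5),(238.8,190.5)),((308.2,123.3),(303.6,184.5))): hsvc(a,b)
go((.431,-.107,.12),np.deg2rad(82.3)); go((.538,.38,.12),0)
E
```

```text
{'c': (565.9, 313.5), 'w': 158.9, 'h': 230.7, 'short_deg': -5.0, 'zmed': 19.3, 'px': [101.3, 106.4]}
{'c': (556.0, -328.6), 'w': 158.8, 'h': 230.7, 'short_deg': -3.1, 'zmed': 19.3, 'px': [510.8, 107.9]}
blue w1 pin [0.5389 0.3812 0.0406] 70 tip ray@.049 [0.5387 0.3817 0.049 ] 0.0518
   boss z 0.0204 1301
grey w1 pin [ 0.5264 -0.2601  0.0421] 46 tip ray@.049 [ 0.5268 -0.2611  0.049 ] 0.0508
   boss z 0.0205 1131
blue w2 pin [0.5393 0.3809 0.0412] 57 tip ray@.049 [0.5393 0.3813 0.049 ] 0.0512
   boss z 0.0204 1113
grey w2 pin [ 0.5272 -0.26    0.0419] 38 tip ray@.049 [ 0.5276 -0.2602  0.049 ] 0.0508
   boss z 0.0205 971
blue tip two views [0.5391 0.3834 0.0468]
grey tip two views [ 0.5273 -0.2622  0.046 ]
[ 0.4317 -0.1084  0.0461]
[ 0.5602 -0.1179  0.042 ]
[0.5656 0.1132 0.015 ]
[0.4296 0.1138 0.0046]
[ 4.429e-01 -2.000e-04  2.180e-02]
pos [ 0.486  -0.0177  0.3725] d [-0.0533  0.0898  0.2527] rv [0.0008 0.002  0.1211] q7 -1.78 t 2.15
pos [ 0.486  -0.0177  0.3725] d [ 0.0472 -0.3986  0.2522] rv [2.2000e-03 1.1000e-03 1.5575e+00] q7 -1.78 t 2.15
```

```bash
sed -i 's/    for k in(-1,0,1,2):/    yaw=np.deg2rad(yaw)\n    for k in(0,):/' h.py
```

creep_tool(
  plan=[1, -0.053, 0.09, 0.2, 0, 0, 0.06, 1, -0.053, 0.09, 0.2, 0, 0, 0.121, 1, -0.053, 0.09, 0.2, 0, 0, 0.121, 1, -0.053, 0.09, 0.2, 0, 0, 0.121, 1, -0.053, 0.09, 0.253, 0, 0, 0.121, 1, -0.053, 0.09, 0.253, 0, 0, 0.121, 1, -0.053, 0.09, 0.253, 0, 0, 0.121],
)

```text
clock: 2.85
tool_pos: [0.4293, -0.1066, 0.1184]
eef_rot: [0.998, -0.067, -0.004, 0.0]
contact_force: [-0.8, 0.1, 0.1]
opening: 1.004
finger_force: 0.0
```

```bash
python3 - <<'E'
from h import *
go((.431,-.1075,.020),-97.7)
E
```

```text
pos [ 0.4293 -0.1066  0.1184] d [0.0026 0.0006 0.0983] rv [0.0011 0.0072 0.0005] q7 -1.86 t 2.85
```

creep_tool(
  plan=[1, 0.002, 0, 0.04, 0, 0.003, 0, 1, 0.002, 0, 0.075, 0, 0.007, 0, 1, 0.002, 0, 0.098, 0, 0.007, 0, 1, 0.002, 0, 0.098, 0, 0.007, 0, 0, 0.002, 0, 0.098, 0, 0.007, 0, 0, 0.002, 0, 0.098, 0, 0.007, 0, 0, 0.002, 0, 0.098, 0, 0.007, 0, 0, 0.002, 0, 0.098, 0, 0.007, 0, 0, 0.002, 0, 0.098, 0, 0.007, 0, 0, 0.002, 0, 0.098, 0, 0.007, 0],
  grip_force=25,
)

```text
clock: 3.85
tool_pos: [0.4392, -0.1079, 0.0265]
eef_rot: [0.998, -0.068, 0.002, 0.001]
contact_force: [0.4, -1.1, 8.7]
opening: 0.677
finger_force: 25.0
```

creep_tool(
  plan=[0, 0, 0, 0, 0, 0, 0, 0, 0, 0, -0.05, 0, 0, 0, 0, 0, 0, -0.1, 0, 0, 0, 0, 0, 0, -0.1, 0, 0, 0],
)

```text
clock: 4.25
tool_pos: [0.4387, -0.1065, 0.1288]
eef_rot: [0.998, -0.067, 0.002, -0.001]
contact_force: [1.0, -0.2, -2.2]
opening: 0.682
finger_force: 25.0
```

```bash
python3 - <<'E'
from h import *
go((.529,.271,.120),-5)
E
```

```text
pos [ 0.4387 -0.1065  0.1288] d [ 0.0388 -0.3862  0.0097] rv [ 1.6000e-03 -4.8000e-03 -1.6181e+00] q7 -2.44 t 4.25
```

```bash
python3 - <<'E'
from h import *
s=get_state();print(s['q'].round(3),s['qd'].round(3),s['contact_force'].round(2))
shot('side','s1')
shot('wrist','w3')
E
```

```text
[ 0.472  0.718 -0.536  2.169  0.839  0.466 -2.435] [ 0.338 -0.279 -0.487 -0.125 -0.545  0.486  0.487] [ 0.99 -0.2  -2.23]
```

View pics/w3.png

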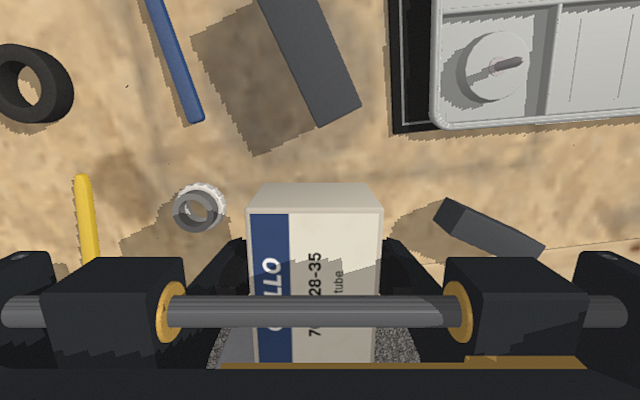

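The tube carton is held straight between the fingers, gripped about 8 mm beyond its centre. I'll carry it to the blue bay.

creep_tool(
  plan=[0, 0.04, -0.05, 0, 0, 0, 0, 0, 0.04, -0.1, 0, 0, 0, -0.15, 0, 0.04, -0.15, 0, 0, 0, -0.3, 0, 0.04, -0.2, 0, 0, 0, -0.45, 0, 0.04, -0.25, 0, 0, 0, -0.6, 0, 0.04, -0.3, 0, 0, 0, -0.75, 0, 0.04, -0.35, 0, 0, 0, -0.9, 0, 0.04, -0.387, 0, 0, 0, -1.05, 0, 0.04, -0.387, 0, 0, 0, -1.2, 0, 0.04, -0.387, 0, 0, 0, -1.35],
)

```text
clock: 5.35
tool_pos: [0.5272, 0.2733, 0.1237]
eef_rot: [0.818, 0.575, -0.001, -0.0]
contact_force: [0.4, -0.6, -1.7]
opening: 0.68
finger_force: 25.0
```

creep_tool(
  plan=[0, 0, 0, 0, 0, 0, -0.15, 0, 0, 0, 0, 0, 0, -0.27, 0, 0, 0, 0, 0, 0, -0.27, 0, 0, 0, 0, 0, 0, -0.27],
)

```text
clock: 5.75
tool_pos: [0.5281, 0.2709, 0.1241]
eef_rot: [0.737, 0.676, -0.001, 0.0]
contact_force: [0.0, 0.2, -1.0]
opening: 0.678
finger_force: 25.0
```

```bash
python3 - <<'E'
from h import *
go((.529,.279,.034),-5)
p,d,c=shot('wrist','w4')
E
```

```text
pos [0.5281 0.2709 0.1241] d [0.0082 0.0003 0.0901] rv [-0.0007  0.001   0.0012] q7 -1.49 t 5.75
```

View pics/w4.png

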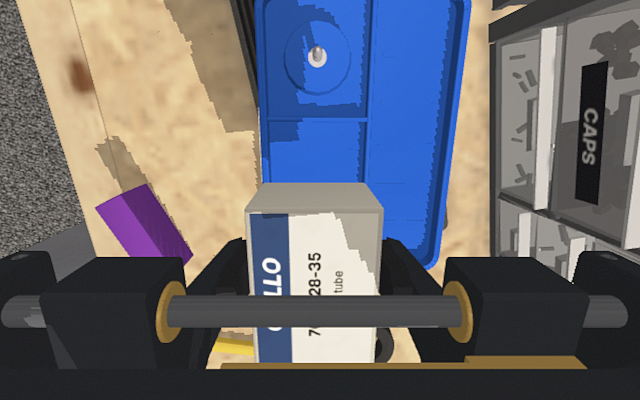

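The carton is aligned with the bay: the tray runs parallel to it, the pin is at (317,55), and the partition at (315,120) lies clear of its end.

creep_tool(
  plan=[0, 0.008, 0, 0, 0, 0, 0, 0, 0.008, 0, 0.03, 0, 0, 0, 0, 0.008, 0, 0.055, 0, 0, 0, 0, 0.008, 0, 0.075, 0, 0, 0, 0, 0.008, 0, 0.083, 0, 0, 0, 0, 0.008, 0, 0.087, 0, 0, 0, 0, 0.008, 0, 0.087, 0, 0, 0],
)

```text
clock: 6.5
tool_pos: [0.5295, 0.28, 0.0385]
eef_rot: [0.736, 0.677, 0.001, -0.0]
contact_force: [-0.7, -0.6, -1.5]
opening: 0.677
finger_force: 25.0
```

creep_tool(
  plan=[0, 0, 0, 0.002, 0, 0, 0, 0, 0, 0, 0.003, 0, 0, 0, 0, 0, 0, 0.003, 0, 0, 0],
)

```text
clock: 6.8
tool_pos: [0.5297, 0.2795, 0.0357]
eef_rot: [0.736, 0.677, 0.001, 0.0]
contact_force: [-0.7, -0.1, -1.7]
opening: 0.683
finger_force: 25.0
```

creep_tool(
  plan=[0, 0, 0, 0.001, 0, 0, 0, 0, 0, 0, 0.002, 0, 0, 0, 0, 0, 0, 0.003, 0, 0, 0, 0, 0, 0, 0.003, 0, 0, 0],
)

```text
clock: 7.2
tool_pos: [0.5296, 0.2794, 0.0341]
eef_rot: [0.736, 0.677, 0.001, 0.001]
contact_force: [-1.2, -3.3, 12.5]
opening: 0.677
finger_force: 25.0
```

creep_tool(
  plan=[1, 0, 0, 0, 0, 0, 0, 1, 0, 0, 0, 0, 0, 0, 1, 0, 0, 0, 0, 0, 0, 1, 0, 0, -0.03, 0, 0, 0, 1, 0, 0, -0.08, 0, 0, 0, 1, 0, 0, -0.08, 0, 0, 0, 1, 0, 0, -0.08, 0, 0, 0],
)

```text
clock: 7.9
tool_pos: [0.5299, 0.2798, 0.1131]
eef_rot: [0.736, 0.677, 0.002, 0.0]
contact_force: [0.3, -0.2, 0.2]
opening: 0.998
finger_force: 0.0
```

```bash
python3 - <<'E'
from h import *
go((.565,.112,.06),-5)
E
```

```text
pos [0.5299 0.2798 0.1131] d [-0.1644  0.0487  0.053 ] rv [ 0.0025 -0.0018  0.0043] q7 -1.5 t 7.9
```

creep_tool(
  plan=[1, -0.05, 0.025, 0, 0, 0, 0, 1, -0.1, 0.049, 0, 0, 0, 0, 1, -0.15, 0.049, 0, 0, 0, 0.004, 1, -0.165, 0.049, 0.04, 0, 0, 0.004, 1, -0.165, 0.049, 0.053, 0, 0, 0.004, 1, -0.165, 0.049, 0.053, 0, 0, 0.004],
)

```text
clock: 8.5
tool_pos: [0.5624, 0.1097, 0.056]
eef_rot: [0.737, 0.676, -0.002, -0.001]
contact_force: [-0.6, 0.8, 0.3]
opening: 1.004
finger_force: 0.0
```

```bash
python3 - <<'E'
from h import *
p,d,c=shot('scene');X=cloud(d,c);m=(X[...,2]>.052)&(X[...,2]<.064)&(abs(X[...,0]-.53)<.08)&(abs(X[...,1]-.27)<.08)
print('carton top',X[m].mean(0).round(3),m.sum())
go((.565,.112,.003),-5)
E
```

```text
carton top [0.525 0.282 0.058] 141
pos [0.5634 0.112  0.0579] d [0.     0.0017 0.0549] rv [-0.0024 -0.0014  0.0018] q7 -1.33 t 8.55
```

creep_tool(
  plan=[1, 0, 0.001, 0.03, 0, 0, 0, 1, 0, 0.001, 0.048, 0, 0, 0, 1, 0, 0.001, 0.055, 0, 0, 0, 1, 0, 0.001, 0.055, 0, 0, 0, 0, 0, 0.001, 0.055, 0, 0, 0, 0, 0, 0.001, 0.055, 0, 0, 0, 0, 0, 0.001, 0.055, 0, 0, 0, 0, 0, 0.001, 0.055, 0, 0, 0, 0, 0, 0.001, 0.055, 0, 0, 0],
  grip_force=15,
)

```text
clock: 9.45
tool_pos: [0.5659, 0.111, 0.0048]
eef_rot: [0.737, 0.676, 0.001, 0.0]
contact_force: [-0.0, -0.3, 3.5]
opening: 0.672
finger_force: 15.0
```

creep_tool(
  plan=[0, 0, 0, -0.05, 0, 0, 0, 0, 0, 0, -0.1, 0, 0, 0, 0, 0, 0, -0.1, 0, 0, 0, 0, 0, 0, -0.1, 0, 0, 0],
)

```text
clock: 9.85
tool_pos: [0.5661, 0.1106, 0.1051]
eef_rot: [0.737, 0.676, 0.001, 0.001]
contact_force: [-0.5, 0.7, -0.9]
opening: 0.673
finger_force: 15.0
```

```bash
python3 - <<'E'
from h import *
go((.539,.3815,.11),-5)
E
```

```text
pos [0.5661 0.1106 0.1051] d [ 0.2675 -0.0506 -0.0048] rv [ 0.0028 -0.0008  0.0001] q7 -1.27 t 9.85
```

creep_tool(
  plan=[0, 0.05, -0.02, 0, 0, 0, 0, 0, 0.1, -0.04, 0, 0, 0, 0, 0, 0.15, -0.051, 0, 0, 0, 0, 0, 0.2, -0.051, 0, 0, 0, 0, 0, 0.25, -0.051, 0, 0, 0, 0, 0, 0.267, -0.051, 0, 0, 0, 0, 0, 0.267, -0.051, 0, 0, 0, 0, 0, 0.267, -0.051, 0, 0, 0, 0],
)

```text
clock: 10.65
tool_pos: [0.5371, 0.3801, 0.1022]
eef_rot: [0.737, 0.676, -0.001, 0.001]
contact_force: [0.0, -0.7, -0.7]
opening: 0.674
finger_force: 15.0
```

```bash
python3 - <<'E'
from h import *
go((.539,.381,.026),-5)
E
```

```text
pos [0.5371 0.3801 0.1022] d [0.0013 0.0019 0.0762] rv [-0.0009  0.0029  0.0013] q7 -1.52 t 10.65
```

creep_tool(
  plan=[0, 0.001, 0.002, 0.03, 0, 0, 0, 0, 0.001, 0.002, 0.05, 0, 0, 0, 0, 0.001, 0.002, 0.06, 0, 0, 0, 0, 0.001, 0.002, 0.068, 0, 0, 0, 0, 0.001, 0.002, 0.072, 0, 0, 0, 0, 0.001, 0.002, 0.072, 0, 0, 0],
)

```text
clock: 11.25
tool_pos: [0.54, 0.3819, 0.0322]
eef_rot: [0.737, 0.676, 0.0, -0.0]
contact_force: [1.0, 0.1, 0.1]
opening: 0.674
finger_force: 15.0
```

creep_tool(
  plan=[0, 0, 0, 0.001, 0, 0, 0, 0, 0, 0, 0.002, 0, 0, 0, 0, 0, 0, 0.003, 0, 0, 0, 0, 0, 0, 0.003, 0, 0, 0],
)

```text
clock: 11.65
tool_pos: [0.5401, 0.3821, 0.0294]
eef_rot: [0.737, 0.676, 0.001, 0.0]
contact_force: [0.3, 0.6, -0.9]
opening: 0.673
finger_force: 15.0
```

creep_tool(
  plan=[0, 0, 0, 0.001, 0, 0, 0, 0, 0, 0, 0.002, 0, 0, 0, 0, 0, 0, 0.003, 0, 0, 0, 0, 0, 0, 0.004, 0, 0, 0, 0, 0, 0, 0.005, 0, 0, 0, 0, 0, 0, 0.005, 0, 0, 0],
)

```text
clock: 12.25
tool_pos: [0.54, 0.3821, 0.0253]
eef_rot: [0.737, 0.676, 0.001, 0.0]
contact_force: [-0.7, -2.5, 6.2]
opening: 0.671
finger_force: 15.0
```

creep_tool(
  plan=[1, 0, 0, 0, 0, 0, 0, 1, 0, 0, 0, 0, 0, 0, 1, 0, 0, 0, 0, 0, 0, 1, 0, 0, -0.02, 0, 0, 0, 1, 0, 0, -0.07, 0, 0, 0, 1, 0, 0, -0.1, 0, 0, 0, 1, 0, 0, -0.1, 0, 0, 0],
)

```text
clock: 12.95
tool_pos: [0.5414, 0.3854, 0.131]
eef_rot: [0.737, 0.676, 0.005, -0.001]
contact_force: [0.3, 0.1, 0.3]
opening: 0.999
finger_force: 0.0
```

```bash
python3 - <<'E'
from h import *
p,d,c=shot('scene');X=cloud(d,c)
m=(X[...,2]>.036)&(X[...,2]<.045)&(abs(X[...,0]-.54)<.05)&(abs(X[...,1]-.382)<.05);print('coil top',X[m].mean(0).round(4),m.sum())
for f in('w1.npz','w2.npz'):
    a=np.load(f);Y=cloud(a['d'],(a['K'],a['R'],a['t']))
    m=(Y[...,2]>.05)&(Y[...,2]<.25)&(Y[...,1]>.2)&(Y[...,1]<.45)&(Y[...,0]>.6);print(m.sum(),m.any() and Y[m][:,0].min())
go((.449,.1085,.10),-103);go((.449,.1085,.10),77)
E
```

```text
coil top [0.5394 0.381  0.0404] 99
0 False
3307 0.669394879527704
pos [0.5409 0.3837 0.1282] d [-0.2823 -0.0678  0.0264] rv [-1.4000e-03 -7.5000e-03  1.7108e+00] q7 -1.49 t 13.0
pos [0.5409 0.3837 0.1282] d [-0.2823 -0.0678  0.0264] rv [ 7.2000e-03 -1.3000e-03 -1.4307e+00] q7 -1.49 t 13.0
```

```bash
python3 - <<'E'
from h import *
a=np.load('w2.npz');Y=cloud(a['d'],(a['K'],a['R'],a['t']))
for c,Yc in(('w2',Y),('scene',cloud(*[shot('scene')[i] for i in(1,2)]))):
  for y in np.arange(.2,.5,.04):
    r=[]
    for z in(.03,.06,.09,.12,.15,.18,.21):
        m=(abs(Yc[...,1]-y)<.02)&(abs(Yc[...,2]-z)<.015)&(Yc[...,0]>.65)&(Yc[...,0]<.9)
        r.append((int(m.sum()),round(float(np.percentile(Yc[m][:,0],5)),3)) if m.sum()>4 else None)
    print(c,round(y,2),r)
E
```

```text
w2 0.2 [(107, 0.69), (319, 0.683), (220, 0.683), (37, 0.683), None, None, None]
w2 0.24 [(90, 0.687), (359, 0.68), (313, 0.68), (74, 0.68), None, None, None]
w2 0.28 [(173, 0.684), (292, 0.677), (291, 0.683), (188, 0.677), (117, 0.676), None, None]
w2 0.32 [(174, 0.682), (302, 0.673), (276, 0.68), (198, 0.674), (142, 0.674), None, None]
w2 0.36 [(168, 0.66), (244, 0.671), (174, 0.679), None, None, None, None]
w2 0.4 [(234, 0.651), (105, 0.675), (8, 0.676), None, None, None, None]
w2 0.44 [(38, 0.677), None, None, None, None, None, None]
w2 0.48 [None, None, None, None, None, None, None]
scene 0.2 [(35, 0.69), (42, 0.686), (35, 0.685), (43, 0.688), (45, 0.684), (38, 0.69), (60, 0.686)]
scene 0.24 [(29, 0.688), (47, 0.681), (29, 0.681), (42, 0.684), (47, 0.681), (30, 0.682), (62, 0.682)]
scene 0.28 [(30, 0.685), (33, 0.678), (39, 0.683), (34, 0.683), (45, 0.678), (35, 0.683), (60, 0.679)]
scene 0.32 [(31, 0.682), (33, 0.673), (38, 0.681), (32, 0.674), (39, 0.675), (29, 0.674), (66, 0.676)]
scene 0.36 [(36, 0.679), (25, 0.672), (33, 0.679), (21, 0.676), (52, 0.673), (21, 0.678), (60, 0.673)]
scene 0.4 [(31, 0.652), (29, 0.675), (29, 0.675), (31, 0.676), (34, 0.675), (29, 0.676), (38, 0.676)]
scene 0.44 [(21, 0.678), (27, 0.671), (21, 0.677), (21, 0.675), (30, 0.671), (22, 0.677), (53, 0.671)]
scene 0.48 [(21, 0.677), (24, 0.67), (26, 0.675), (9, 0.676), (9, 0.677), (16, 0.672), (61, 0.671)]
```

The coil rests on its boss (top at 40.4 mm). The drawer cabinet face, at x≈0.675, would foul the gripper body with a vertical tool over the trough. I'll grip the lever near its far end with the tool pitched 20°, then place it with a 10° roll.

```bash
cat >> h.py <<'E'
def go2(pos,yaw,pitch=0,roll=0):
    s=get_state(); T=R.from_quat(s['eef_rot']); a=np.deg2rad(yaw)
    y=np.array([np.cos(a),np.sin(a),0]); z=np.array([0,0,-1.])
    G=R.from_matrix(np.c_[np.cross(y,z),y,z])*R.from_euler('x',-roll,degrees=True)*R.from_euler('y',pitch,degrees=True)
    print('pos',s['tool_pos'].round(4),'d',T.inv().apply(np.array(pos)-s['tool_pos']).round(4),'rv',(T.inv()*G).as_rotvec().round(4),'q',s['q'].round(2),'t',round(s['clock'],2))
E
python3 - <<'E'
from h import *
go2((.47,.1035,.10),77,0)
E
```

```text
pos [0.54   0.3815 0.1245] d [-0.283  -0.0456  0.0245] rv [ 8.0000e-04  8.0000e-04 -1.4308e+00] q [-0.24  1.03 -0.94  1.52  0.91  1.07 -1.49] t 13.1
```

creep_tool(
  plan=[1, -0.05, -0.01, 0, 0, 0, -0.15, 1, -0.1, -0.02, 0, 0, 0, -0.3, 1, -0.15, -0.04, 0, 0, 0, -0.45, 1, -0.2, -0.047, 0, 0, 0, -0.6, 1, -0.25, -0.047, 0, 0, 0, -0.75, 1, -0.284, -0.047, 0.01, 0, 0, -0.9, 1, -0.284, -0.047, 0.02, 0, 0, -1.05, 1, -0.284, -0.047, 0.027, 0, 0, -1.2, 1, -0.284, -0.047, 0.027, 0, 0, -1.35, 1, -0.284, -0.047, 0.027, 0, 0, -1.43],
)

```text
clock: 14.1
tool_pos: [0.4675, 0.1024, 0.0957]
eef_rot: [0.111, 0.994, -0.0, -0.001]
contact_force: [-0.6, -0.1, -0.2]
opening: 1.001
finger_force: 0.0
```

```bash
python3 - <<'E'
from h import *
go2((.4702,.1035,.05),77,20)
E
```

```text
pos [0.4675 0.1024 0.0957] d [-0.0025  0.0017  0.0457] rv [-0.0013  0.3467  0.0035] q [ 0.32  1.04 -1.15  2.09  1.24  0.98 -0.2 ] t 14.1
```

creep_tool(
  plan=[1, -0.0025, 0.002, 0.015, 0, 0.15, 0, 1, -0.0025, 0.002, 0.03, 0, 0.3, 0, 1, -0.0025, 0.002, 0.045, 0, 0.346, 0.003, 1, -0.0025, 0.002, 0.045, 0, 0.346, 0.003],
)

```text
clock: 14.5
tool_pos: [0.4708, 0.103, 0.0484]
eef_rot: [0.116, 0.978, 0.019, -0.173]
contact_force: [-1.2, 0.1, -0.2]
opening: 0.998
finger_force: 0.0
```

```bash
python3 - <<'E'
from m import *
p,d,c=shot('wrist','w5')
print(rect(p,d,c,(0,0,640,260),'yellow',-.01,.02,.009))
go2((.4702,.1035,.004),77,20)
E
```

```text
{'c': (424.3, 114.5), 'w': 14.3, 'h': 109.8, 'short_deg': 76.6, 'zmed': 8.9, 'px': [315.1, 178.0]}
pos [0.4703 0.1041 0.0503] d [-0.0159 -0.0006  0.0435] rv [ 0.0005  0.0004 -0.0049] q [ 0.36  1.23 -1.16  1.79  0.92  1.16  0.21] t 14.55
```

View pics/w5.png

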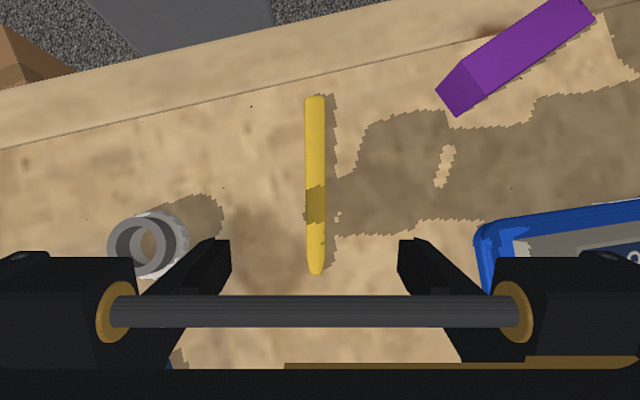

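The yellow lever lies midway between the fingers, running from (315,97) to (315,272). The cup at (145,245) is clear of the left finger, and I'll narrow the opening for more room.

creep_tool(
  plan=[0.6, -0.005, 0, 0.015, 0, 0, -0.003, 0.6, -0.011, 0, 0.03, 0, 0, -0.003, 0.6, -0.015, 0, 0.041, 0, 0, -0.003, 0.6, -0.015, 0, 0.041, 0, 0, -0.003, 0.6, -0.015, 0, 0.041, 0, 0, -0.003],
  grip_force=15,
)

```text
clock: 15.05
tool_pos: [0.4714, 0.1047, 0.0084]
eef_rot: [0.112, 0.979, 0.02, -0.171]
contact_force: [-0.4, -0.6, 0.7]
opening: 0.607
finger_force: 0.0
```

```bash
python3 - <<'E'
from h import *
go2((.4702,.1035,.004),77,20)
E
```

```text
pos [0.4714 0.1047 0.0084] d [-0.0007 -0.0015  0.0044] rv [0.0013 0.0033 0.0002] q [ 0.35  1.29 -1.12  1.79  0.98  1.11  0.2 ] t 15.05
```

creep_tool(
  plan=[0.6, -0.0007, -0.001, 0.002, 0, 0, 0, 0.6, -0.001, -0.001, 0.004, 0, 0, 0, 0.6, -0.001, -0.001, 0.004, 0, 0, 0, 0, -0.001, -0.001, 0.004, 0, 0, 0, 0, -0.001, -0.001, 0.004, 0, 0, 0, 0, -0.001, -0.001, 0.004, 0, 0, 0, 0, -0.001, -0.001, 0.004, 0, 0, 0, 0, -0.001, -0.001, 0.004, 0, 0, 0, 0, -0.001, -0.001, 0.004, 0, 0, 0],
  grip_force=15,
)

```text
clock: 15.95
tool_pos: [0.4711, 0.1037, 0.0044]
eef_rot: [0.112, 0.979, 0.02, -0.171]
contact_force: [0.5, -0.6, -0.0]
opening: 0.167
finger_force: 15.0
```

creep_tool(
  plan=[0, 0, 0, 0, 0, 0, 0, 0, 0.01, 0, -0.03, 0, 0, 0, 0, 0.02, 0, -0.06, 0, 0, 0, 0, 0.034, 0, -0.094, 0, 0, 0, 0, 0.034, 0, -0.094, 0, 0, 0],
)

```text
clock: 16.45
tool_pos: [0.4725, 0.1055, 0.1084]
eef_rot: [0.111, 0.979, 0.022, -0.168]
contact_force: [0.5, 1.0, 0.2]
opening: 0.164
finger_force: 15.0
```

```bash
python3 - <<'E'
from m import *
p,d,c=shot('wrist','w6')
print(rect(p,d,c,(0,0,640,300),'yellow',.05,.15,.105))
go2((.594,.226,.12),-5,20,10)
E
```

```text
{'c': (429.7, 115.7), 'w': 14.5, 'h': 125.2, 'short_deg': 77.2, 'zmed': 112.7, 'px': [313.9, 173.4]}
pos [0.4719 0.1043 0.1061] d [-0.0817  0.1462 -0.0433] rv [-0.6156 -0.1212  1.2942] q [ 0.38  1.16 -1.21  1.78  0.84  1.21  0.23] t 16.5
```

View pics/w6.png

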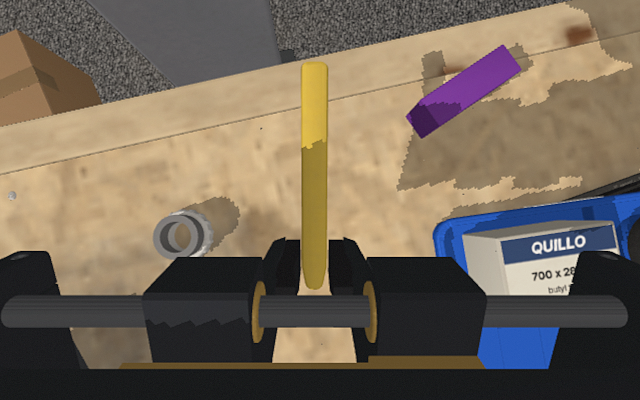

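The lever is gripped level near its far end. I'll recompute the placing pose with 12° roll.

```bash
python3 - <<'E'
from h import *
go2((.596,.225,.12),-5,20,12)
E
```

```text
pos [0.4719 0.1043 0.1061] d [-0.0837  0.1457 -0.044 ] rv [-0.642  -0.1462  1.2828] q [ 0.38  1.16 -1.21  1.78  0.84  1.21  0.23] t 16.5
```

creep_tool(
  plan=[0, -0.02, 0.03, -0.04, -0.064, -0.015, 0.128, 0, -0.04, 0.06, -0.044, -0.128, -0.029, 0.256, 0, -0.06, 0.09, -0.044, -0.193, -0.044, 0.385, 0, -0.07, 0.11, -0.044, -0.257, -0.058, 0.513, 0, -0.08, 0.13, -0.044, -0.321, -0.073, 0.641, 0, -0.084, 0.14, -0.044, -0.385, -0.088, 0.77, 0, -0.084, 0.146, -0.044, -0.449, -0.102, 0.898, 0, -0.084, 0.146, -0.044, -0.514, -0.117, 1.026, 0, -0.084, 0.146, -0.044, -0.578, -0.132, 1.154, 0, -0.084, 0.146, -0.044, -0.642, -0.146, 1.283],
)

```text
clock: 17.5
tool_pos: [0.5945, 0.2228, 0.1145]
eef_rot: [0.704, 0.683, 0.191, -0.044]
contact_force: [0.3, 0.2, -1.7]
opening: 0.165
finger_force: 15.0
```

creep_tool(
  plan=[0, 0, 0, 0, 0, 0, 0, 0, 0, 0, 0, 0, 0, 0],
)

```text
clock: 17.7
tool_pos: [0.5953, 0.2249, 0.1155]
eef_rot: [0.699, 0.687, 0.191, -0.043]
contact_force: [-0.3, 1.1, -0.4]
opening: 0.17
finger_force: 15.0
```

```bash
python3 - <<'E'
from h import *
go2((.596,.225,.05),-5,20,12);go2((.596,.225,.02),-5,20,12)
p,d,c=shot('wrist','w7')
E
```

```text
pos [0.5953 0.2249 0.1155] d [-0.0212 -0.0125  0.0607] rv [-0.0176  0.0027  0.0302] q [ 0.05  0.87 -0.61  1.92  1.04  0.24 -1.32] t 17.7
pos [0.5953 0.2249 0.1155] d [-0.031  -0.0186  0.0884] rv [-0.0176  0.0027  0.0302] q [ 0.05  0.87 -0.61  1.92  1.04  0.24 -1.32] t 17.7
```

View pics/w7.png

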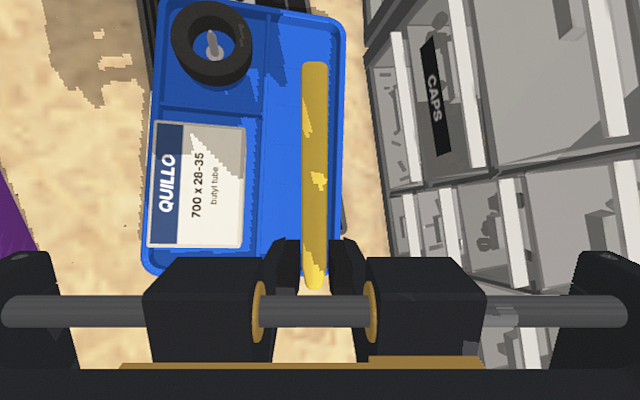

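This view confirms the coil over its pin (212,45), the carton seated in the bay (200,185), and the lever over the trough. I'll descend in steps, watching the contact force.

creep_tool(
  plan=[0, -0.005, -0.003, 0.015, -0.018, 0.003, 0.03, 0, -0.01, -0.006, 0.03, -0.018, 0.003, 0.03, 0, -0.016, -0.009, 0.046, -0.018, 0.003, 0.03, 0, -0.021, -0.0125, 0.061, -0.018, 0.003, 0.03, 0, -0.021, -0.0125, 0.061, -0.018, 0.003, 0.03, 0, -0.021, -0.0125, 0.061, -0.018, 0.003, 0.03],
)

```text
clock: 18.35
tool_pos: [0.5969, 0.2245, 0.0484]
eef_rot: [0.712, 0.672, 0.198, -0.042]
contact_force: [-1.4, 0.4, -0.7]
opening: 0.168
finger_force: 15.0
```

```bash
python3 - <<'E'
from h import *
go2((.596,.225,.024),-5,20,12)
E
```

```text
pos [0.5969 0.2245 0.0484] d [-0.0079 -0.006   0.0224] rv [ 0.0009 -0.0032 -0.0075] q [ 0.03  0.99 -0.57  1.95  1.8   0.2  -2.06] t 18.35
```

creep_tool(
  plan=[0, -0.003, -0.002, 0.008, 0, 0, -0.004, 0, -0.005, -0.004, 0.016, 0, -0.003, -0.007, 0, -0.008, -0.006, 0.022, 0, -0.003, -0.007, 0, -0.008, -0.006, 0.022, 0, -0.003, -0.007, 0, -0.008, -0.006, 0.022, 0, -0.003, -0.007],
)

```text
clock: 18.85
tool_pos: [0.5956, 0.2254, 0.0263]
eef_rot: [0.709, 0.676, 0.197, -0.039]
contact_force: [0.0, 0.5, -0.5]
opening: 0.166
finger_force: 15.0
```

```bash
python3 - <<'E'
from h import *
go2((.596,.225,.013),-5,20,12)
E
```

```text
pos [0.5956 0.2254 0.0263] d [-0.0048 -0.0023  0.0122] rv [0.0021 0.0012 0.002 ] q [ 0.05  1.05 -0.63  1.95  1.89  0.28 -2.12] t 18.85
```

creep_tool(
  plan=[0, -0.0015, -0.001, 0.004, 0, 0, 0, 0, -0.003, -0.0015, 0.007, 0, 0, 0, 0, -0.0035, -0.0017, 0.009, 0, 0, 0, 0, -0.004, -0.002, 0.0105, 0, 0, 0, 0, -0.004, -0.002, 0.0105, 0, 0, 0],
)

```text
clock: 19.35
tool_pos: [0.5959, 0.2252, 0.0147]
eef_rot: [0.709, 0.676, 0.197, -0.039]
contact_force: [0.3, -0.4, 0.4]
opening: 0.164
finger_force: 15.1
```

creep_tool(
  plan=[0, -0.0003, -0.0002, 0.001, 0, 0, 0, 0, -0.0006, -0.0004, 0.002, 0, 0, 0, 0, -0.0006, -0.0004, 0.002, 0, 0, 0],
)

```text
clock: 19.65
tool_pos: [0.5961, 0.2254, 0.0136]
eef_rot: [0.709, 0.676, 0.198, -0.039]
contact_force: [-2.7, -2.8, 6.8]
opening: 0.166
finger_force: 18.7
```

creep_tool(
  plan=[0.23, 0, 0, 0, 0, 0, 0, 0.23, 0, 0, 0, 0, 0, 0, 0.25, 0, 0, -0.003, 0, 0, 0, 0.27, 0, 0, -0.008, 0, 0, 0, 0.3, 0, 0, -0.015, 0, 0, 0],
)

```text
clock: 20.15
tool_pos: [0.5924, 0.2203, 0.0267]
eef_rot: [0.709, 0.676, 0.197, -0.039]
contact_force: [-0.3, -0.2, -0.4]
opening: 0.299
finger_force: 0.0
```

creep_tool(
  plan=[0.3, 0.005, 0.002, -0.02, 0, 0, 0, 0.4, 0.015, 0.01, -0.06, 0, 0, 0, 0.4, 0.025, 0.015, -0.1, 0, 0, 0, 0.6, 0.025, 0.015, -0.1, 0, 0, 0, 1, 0.025, 0.015, -0.1, 0, 0, 0],
)

```text
clock: 20.65
tool_pos: [0.585, 0.2115, 0.1334]
eef_rot: [0.709, 0.675, 0.199, -0.039]
contact_force: [0.4, 0.8, 0.2]
opening: 0.558
finger_force: 0.0
```

```bash
python3 - <<'E'
from m import *
p,d,c=shot('wrist','w8')
print(rect(p,d,c,(0,0,640,330),'yellow',-.01,.05,.0165))
go2((.557,-.115,.15),-71.5)
E
```

```text
{'c': (600.5, 268.4), 'w': 13.3, 'h': 120.0, 'short_deg': -4.8, 'zmed': 16.4, 'px': [297.6, 177.6]}
pos [0.5847 0.2108 0.1316] d [-0.3012  0.0045 -0.1285] rv [-0.0143 -0.4318  1.1818] q [ 0.1   0.85 -0.67  1.97  1.22  0.26 -1.51] t 20.7
```

View pics/w8.png

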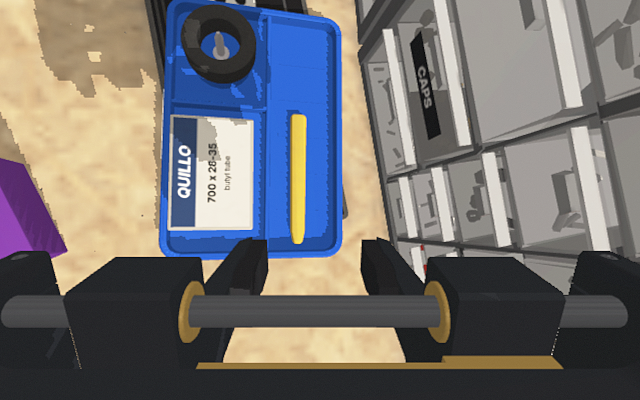

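The yellow lever lies flat and lengthwise in the trough, from (298,115) to (298,243), so the tyre kit is complete. Next is the chain carton.

creep_tool(
  plan=[1, -0.045, 0, -0.019, -0.002, -0.05, 0.13, 1, -0.09, 0, -0.038, -0.003, -0.1, 0.26, 1, -0.135, 0, -0.057, -0.005, -0.145, 0.39, 1, -0.18, 0, -0.077, -0.006, -0.19, 0.52, 1, -0.225, 0, -0.096, -0.008, -0.24, 0.65, 1, -0.27, 0.002, -0.115, -0.009, -0.285, 0.78, 1, -0.301, 0.0045, -0.1285, -0.011, -0.33, 0.91, 1, -0.301, 0.0045, -0.1285, -0.013, -0.38, 1.04, 1, -0.301, 0.0045, -0.1285, -0.0143, -0.432, 1.182, 1, -0.301, 0.0045, -0.1285, -0.0143, -0.432, 1.182],
)

```text
clock: 21.7
tool_pos: [0.5581, -0.1143, 0.148]
eef_rot: [0.987, 0.161, -0.001, 0.001]
contact_force: [0.6, 0.2, -0.2]
opening: 1.001
finger_force: 0.0
```

```bash
python3 - <<'E'
from h import *
go2((.557,-.115,.07),-71.5)
E
```

```text
pos [ 0.5581 -0.1143  0.148 ] d [-0.0011  0.0002  0.078 ] rv [0.0016 0.002  0.0005] q [ 0.46  0.8  -0.59  1.81  0.64  0.74 -1.73] t 21.7
```

creep_tool(
  plan=[1, -0.001, 0, 0.04, 0, 0, 0, 1, -0.001, 0, 0.08, 0, 0, 0, 1, -0.001, 0, 0.11, 0, 0, 0, 1, -0.001, 0, 0.126, 0, 0, 0, 1, -0.001, 0, 0.126, 0, 0, 0, 0, -0.001, 0, 0.126, 0, 0, 0, 0, -0.001, 0, 0.126, 0, 0, 0, 0, -0.001, 0, 0.126, 0, 0, 0, 0, -0.001, 0, 0.126, 0, 0, 0, 0, -0.001, 0, 0.126, 0, 0, 0],
  grip_force=30,
)

```text
clock: 22.7
tool_pos: [0.5564, -0.1157, 0.0235]
eef_rot: [0.987, 0.161, -0.001, 0.001]
contact_force: [-0.2, -0.6, 1.1]
opening: 0.568
finger_force: 0.0
```

creep_tool(
  plan=[0, 0, 0, 0, 0, 0, 0, 0, 0, 0, 0, 0, 0, 0, 0, 0, 0, -0.05, 0, 0, 0, 0, 0, 0, -0.11, 0, 0, 0, 0, 0, 0, -0.11, 0, 0, 0, 0, 0, 0, -0.11, 0, 0, 0],
)

```text
clock: 23.3
tool_pos: [0.5571, -0.1156, 0.1343]
eef_rot: [0.987, 0.16, 0.0, 0.001]
contact_force: [-0.5, 0.4, -3.5]
opening: 0.395
finger_force: 30.0
```

```bash
python3 - <<'E'
from h import *
go2((.521,-.3715,.125),-3)
E
```

```text
pos [ 0.5571 -0.1156  0.1343] d [-0.1153  0.2312  0.0098] rv [ 2.3000e-03  8.0000e-04 -1.1961e+00] q [ 0.46  0.82 -0.58  1.82  0.66  0.71 -1.75] t 23.3
```

creep_tool(
  plan=[0, -0.02, 0.045, 0, 0, 0, -0.12, 0, -0.045, 0.09, 0, 0, 0, -0.27, 0, -0.065, 0.13, 0, 0, 0, -0.42, 0, -0.09, 0.18, 0, 0, 0, -0.57, 0, -0.115, 0.231, 0, 0, 0, -0.72, 0, -0.115, 0.231, 0, 0, 0, -0.87, 0, -0.115, 0.231, 0, 0, 0, -1.02, 0, -0.115, 0.231, 0, 0, 0, -1.17, 0, -0.115, 0.231, 0, 0, 0, -1.196, 0, -0.115, 0.231, 0, 0, 0, -1.196],
)

```text
clock: 24.3
tool_pos: [0.5188, -0.3705, 0.1302]
eef_rot: [0.725, 0.689, -0.002, -0.002]
contact_force: [0.3, 0.5, -2.7]
opening: 0.394
finger_force: 30.0
```

```bash
python3 - <<'E'
from h import *
go2((.521,-.3715,.040),-3)
p,d,c=shot('wrist','w9')
E
```

```text
pos [ 0.5188 -0.3705  0.1302] d [-0.0009  0.0028  0.0902] rv [-0.0062 -0.0004  0.0006] q [ 1.    0.99 -0.91  1.59  0.89  1.03 -0.24] t 24.3
```

View pics/w9.png

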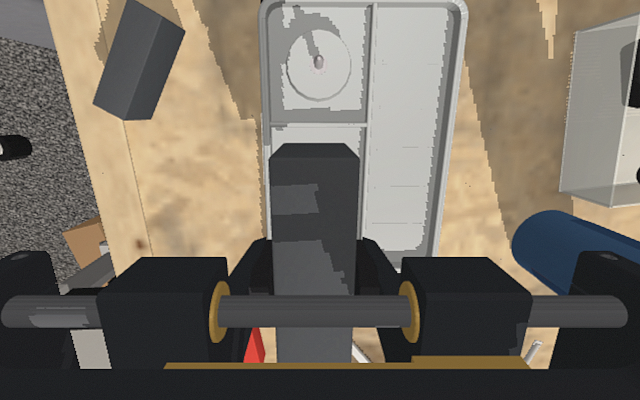

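The chain carton is lined up with the grey bay, with the partition at (315,125) clear of its end and the pin at (318,62).

creep_tool(
  plan=[0, -0.001, 0.002, 0.03, 0, 0, 0, 0, -0.001, 0.002, 0.06, 0, 0, 0, 0, -0.001, 0.002, 0.08, 0, 0, 0, 0, -0.001, 0.002, 0.09, 0, 0, 0, 0, -0.001, 0.002, 0.094, 0, 0, 0, 0, -0.001, 0.002, 0.094, 0, 0, 0],
)

```text
clock: 24.95
tool_pos: [0.5226, -0.372, 0.0394]
eef_rot: [0.725, 0.688, -0.001, -0.0]
contact_force: [0.2, 1.0, -4.0]
opening: 0.394
finger_force: 30.0
```

creep_tool(
  plan=[0, 0, 0, 0.001, 0, 0, 0, 0, 0, 0, 0.002, 0, 0, 0, 0, 0, 0, 0.003, 0, 0, 0, 0, 0, 0, 0.003, 0, 0, 0],
)

```text
clock: 25.35
tool_pos: [0.5223, -0.3724, 0.0366]
eef_rot: [0.725, 0.688, -0.001, 0.0]
contact_force: [-0.0, -0.7, -3.0]
opening: 0.398
finger_force: 30.0
```

creep_tool(
  plan=[0, 0, 0, 0.001, 0, 0, 0, 0, 0, 0, 0.002, 0, 0, 0, 0, 0, 0, 0.003, 0, 0, 0, 0, 0, 0, 0.004, 0, 0, 0, 0, 0, 0, 0.005, 0, 0, 0, 0, 0, 0, 0.005, 0, 0, 0],
)

```text
clock: 25.95
tool_pos: [0.5221, -0.3722, 0.0311]
eef_rot: [0.725, 0.688, -0.001, -0.0]
contact_force: [0.5, 0.5, -3.1]
opening: 0.393
finger_force: 30.0
```

creep_tool(
  plan=[0, 0, 0, 0.001, 0, 0, 0, 0, 0, 0, 0.002, 0, 0, 0, 0, 0, 0, 0.002, 0, 0, 0],
)

```text
clock: 26.25
tool_pos: [0.5223, -0.3722, 0.0306]
eef_rot: [0.725, 0.688, -0.001, 0.0]
contact_force: [-3.3, 0.5, 6.9]
opening: 0.394
finger_force: 30.0
```

creep_tool(
  plan=[0.6, 0, 0, 0, 0, 0, 0, 0.6, 0, 0, 0, 0, 0, 0, 0.6, 0, 0, -0.03, 0, 0, 0, 0.8, 0, 0, -0.08, 0, 0, 0, 1, 0, 0, -0.1, 0, 0, 0, 1, 0, 0, -0.1, 0, 0, 0],
)

```text
clock: 26.85
tool_pos: [0.5249, -0.3725, 0.133]
eef_rot: [0.725, 0.688, 0.0, 0.003]
contact_force: [0.2, -0.1, -0.7]
opening: 0.851
finger_force: 0.0
```

```bash
python3 - <<'E'
from h import *
go2((.4435,0,.1),-3)
E
```

```text
pos [ 0.5249 -0.3725  0.133 ] d [ 0.3679 -0.1009  0.0312] rv [0.0047 0.0037 0.0001] q [ 1.    0.99 -0.91  1.58  0.89  1.02 -0.24] t 26.85
```

creep_tool(
  plan=[1, 0.05, -0.01, 0, 0, 0, 0, 1, 0.1, -0.03, 0, 0, 0, 0, 1, 0.145, -0.045, 0, 0, 0, 0, 1, 0.19, -0.06, 0, 0, 0, 0, 1, 0.235, -0.075, 0, 0, 0, 0, 1, 0.28, -0.09, 0, 0, 0, 0, 1, 0.325, -0.1, 0, 0, 0, 0, 1, 0.368, -0.101, 0.02, 0, 0, 0, 1, 0.368, -0.101, 0.031, 0, 0, 0, 1, 0.368, -0.101, 0.031, 0, 0, 0],
)

```text
clock: 27.85
tool_pos: [0.4392, 0.0017, 0.0962]
eef_rot: [0.724, 0.69, -0.003, -0.001]
contact_force: [-0.1, -0.2, -0.2]
opening: 1.0
finger_force: 0.0
```

creep_tool(
  plan=[1, 0, 0, 0, 0, 0, 0, 1, 0, 0, 0, 0, 0, 0],
)

```text
clock: 28.05
tool_pos: [0.4405, -0.0007, 0.0979]
eef_rot: [0.726, 0.688, -0.002, -0.0]
contact_force: [-0.3, -0.8, -0.3]
opening: 1.001
finger_force: 0.0
```

```bash
python3 - <<'E'
from m import *
go2((.4435,0,.04),-3)
p,d,c=shot('scene');X=cloud(d,c)
m=(X[...,2]>.058)&(X[...,2]<.068)&(abs(X[...,0]-.52)<.08)&(abs(X[...,1]+.37)<.09);print('chain top',X[m].mean(0).round(4),m.sum())
E
```

```text
pos [ 0.4405 -0.0007  0.0979] d [0.001  0.0031 0.0579] rv [-0.0023  0.0021 -0.0022] q [ 0.37  0.85 -0.79  2.21  1.17  0.61 -1.37] t 28.05
chain top [ 0.5211 -0.3735  0.0629] 517
```

creep_tool(
  plan=[1, 0.001, 0.003, 0.02, 0, 0, 0, 1, 0.001, 0.003, 0.04, 0, 0, 0, 1, 0.001, 0.003, 0.058, 0, 0, 0, 1, 0.001, 0.003, 0.058, 0, 0, 0],
)

```text
clock: 28.5
tool_pos: [0.4428, 0.0001, 0.0388]
eef_rot: [0.726, 0.688, -0.002, -0.001]
contact_force: [-0.0, -0.5, 0.3]
opening: 0.998
finger_force: 0.0
```

```bash
python3 - <<'E'
from m import *
go2((.4435,0,.002),-3)
p,d,c=shot('wrist','w10')
E
```

```text
pos [4.428e-01 1.000e-04 3.880e-02] d [-0.      0.0009  0.0368] rv [-0.0042  0.0024 -0.0015] q [ 0.31  0.96 -0.69  2.22  1.41  0.56 -1.57] t 28.5
```

View pics/w10.png

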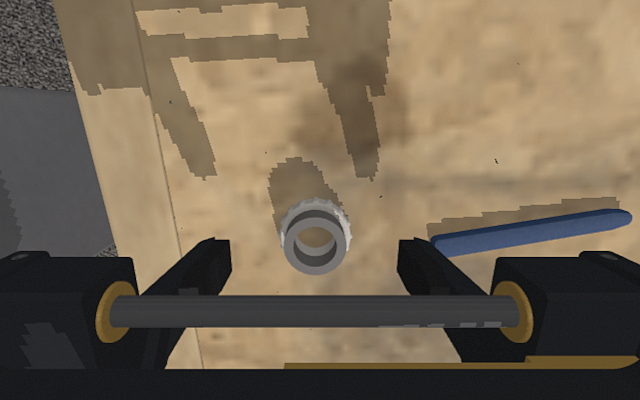

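The cup is centred between the fingers at (316,240). The blue lever's end at (432,245) is near the right finger, so I'll narrow the opening.

creep_tool(
  plan=[0.7, 0, 0.001, 0.0, 0, 0, 0, 0.7, 0, 0.001, 0.015, 0, 0, 0, 0.7, 0, 0.001, 0.027, 0, 0, 0, 0.7, 0, 0.001, 0.034, 0, 0, 0, 0.7, 0, 0.001, 0.034, 0, 0, 0],
  grip_force=30,
)

```text
clock: 29.05
tool_pos: [0.4446, 0.0011, 0.006]
eef_rot: [0.725, 0.688, -0.001, -0.0]
contact_force: [-0.0, -0.3, 0.4]
opening: 0.704
finger_force: 0.0
```

```bash
python3 - <<'E'
from m import *
go2((.4435,0,.002),-3)
E
```

```text
pos [0.4446 0.0011 0.006 ] d [-0.0012 -0.001   0.004 ] rv [-0.0019  0.0015 -0.0001] q [ 0.29  1.03 -0.66  2.22  1.55  0.56 -1.69] t 29.05
```

creep_tool(
  plan=[0.7, -0.001, -0.001, 0.002, 0, 0, 0, 0.7, -0.001, -0.001, 0.0035, 0, 0, 0, 0.7, -0.001, -0.001, 0.0035, 0, 0, 0, 0, -0.001, -0.001, 0.0035, 0, 0, 0, 0, -0.001, -0.001, 0.0035, 0, 0, 0, 0, -0.001, -0.001, 0.0035, 0, 0, 0, 0, -0.001, -0.001, 0.0035, 0, 0, 0, 0, -0.001, -0.001, 0.0035, 0, 0, 0],
  grip_force=30,
)

```text
clock: 29.85
tool_pos: [0.4434, 0.0003, 0.0025]
eef_rot: [0.725, 0.688, -0.001, -0.0]
contact_force: [-0.5, -0.6, 0.0]
opening: 0.484
finger_force: 29.5
```

creep_tool(
  plan=[0, 0, 0, 0, 0, 0, 0, 0, 0, 0, -0.05, 0, 0, 0, 0, 0, 0, -0.1, 0, 0, 0, 0, 0, 0, -0.1, 0, 0, 0, 0, 0, 0, -0.1, 0, 0, 0],
)

```text
clock: 30.35
tool_pos: [0.4442, 0.0002, 0.1032]
eef_rot: [0.725, 0.688, -0.001, 0.001]
contact_force: [0.3, 0.7, -1.4]
opening: 0.492
finger_force: 29.4
```

```bash
python3 - <<'E'
from m import *
go2((.5272,-.2605,.105),-3)
E
```

```text
pos [4.442e-01 2.000e-04 1.032e-01] d [-0.256   0.0965 -0.0012] rv [0.0006 0.0021 0.    ] q [ 0.34  0.82 -0.74  2.2   1.12  0.58 -1.32] t 30.35
```

creep_tool(
  plan=[0, -0.045, 0.018, 0, 0, 0, 0, 0, -0.09, 0.036, 0, 0, 0, 0, 0, -0.135, 0.054, 0, 0, 0, 0, 0, -0.18, 0.072, 0, 0, 0, 0, 0, -0.225, 0.088, 0, 0, 0, 0, 0, -0.256, 0.0965, 0, 0, 0, 0, 0, -0.256, 0.0965, 0, 0, 0, 0, 0, -0.256, 0.0965, 0, 0, 0, 0],
)

```text
clock: 31.15
tool_pos: [0.5253, -0.2605, 0.1005]
eef_rot: [0.726, 0.688, -0.002, -0.002]
contact_force: [0.3, 0.4, -1.2]
opening: 0.488
finger_force: 29.4
```

```bash
python3 - <<'E'
from m import *
go2((.5272,-.2605,.029),-3)
p,d,c=shot('wrist','w11');X=cloud(d,c);z=get_state()['tool_pos'][2]
m=(X[...,2]>z+.015)&(X[...,2]<z+.035);m[280:]=False;m[:,:250]=False;m[:,390:]=False;print(m.sum(),X[m].mean(0).round(4) if m.any() else '')
E
```

```text
pos [ 0.5253 -0.2605  0.1005] d [0.0001 0.0023 0.0715] rv [-0.0049  0.0006 -0.0012] q [ 0.82  0.96 -0.82  1.77  0.92  0.85 -0.5 ] t 31.15
2885 [ 0.5288 -0.2515  0.1238]
```

View pics/w11.png

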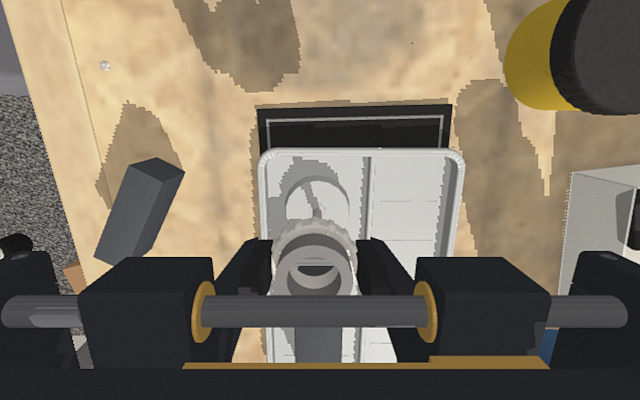

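The cup is held level, and its boss shows just beyond it at (318,195).

creep_tool(
  plan=[0, 0, 0.002, 0.02, -0.004, 0, 0, 0, 0, 0.002, 0.035, -0.004, 0, 0, 0, 0, 0.002, 0.042, -0.004, 0, 0, 0, 0, 0.002, 0.042, -0.004, 0, 0],
)

```text
clock: 31.6
tool_pos: [0.5276, -0.2593, 0.0593]
eef_rot: [0.725, 0.689, -0.001, 0.0]
contact_force: [-0.6, -1.1, -0.7]
opening: 0.486
finger_force: 29.4
```

```bash
python3 - <<'E'
from m import *
go2((.5272,-.2605,.026),-3)
E
```

```text
pos [ 0.5276 -0.2593  0.0593] d [-0.0012 -0.0003  0.0333] rv [-0.0007  0.0008  0.0021] q [ 0.8   1.01 -0.77  1.78  0.99  0.79 -0.55] t 31.6
```

creep_tool(
  plan=[0, -0.001, 0, 0.006, 0, 0, 0, 0, -0.001, 0, 0.014, 0, 0, 0, 0, -0.001, 0, 0.022, 0, 0, 0, 0, -0.001, 0, 0.029, 0, 0, 0, 0, -0.001, 0, 0.032, 0, 0, 0, 0, -0.001, 0, 0.032, 0, 0, 0],
)

```text
clock: 32.2
tool_pos: [0.5283, -0.2613, 0.0281]
eef_rot: [0.725, 0.689, 0.0, 0.001]
contact_force: [0.1, 0.2, -2.4]
opening: 0.491
finger_force: 29.4
```

creep_tool(
  plan=[0, 0, 0, 0.001, 0, 0, 0, 0, 0, 0, 0.002, 0, 0, 0, 0, 0, 0, 0.003, 0, 0, 0, 0, 0, 0, 0.003, 0, 0, 0],
)

```text
clock: 32.6
tool_pos: [0.5286, -0.2614, 0.0257]
eef_rot: [0.725, 0.688, 0.0, 0.001]
contact_force: [0.5, -0.2, -0.1]
opening: 0.491
finger_force: 29.4
```

creep_tool(
  plan=[0, 0, 0, 0.001, 0, 0, 0, 0, 0, 0, 0.002, 0, 0, 0, 0, 0, 0, 0.003, 0, 0, 0, 0, 0, 0, 0.003, 0, 0, 0],
)

```text
clock: 33.0
tool_pos: [0.5287, -0.2614, 0.023]
eef_rot: [0.725, 0.689, 0.0, 0.001]
contact_force: [-0.9, -0.2, 2.7]
opening: 0.485
finger_force: 29.7
```

creep_tool(
  plan=[0, 0, 0, 0.0005, 0, 0, 0, 0, 0, 0, 0.0005, 0, 0, 0, 0.7, 0, 0, 0.0005, 0, 0, 0, 0.7, 0, 0, 0.0005, 0, 0, 0, 0.7, 0, 0, 0.0005, 0, 0, 0, 0.7, 0, 0, -0.02, 0, 0, 0, 0.7, 0, 0, -0.06, 0, 0, 0, 0.7, 0, 0, -0.12, 0, 0, 0, 0.7, 0, 0, -0.15, 0, 0, 0, 0.7, 0, 0, -0.15, 0, 0, 0],
)

```text
clock: 34.0
tool_pos: [0.532, -0.261, 0.1782]
eef_rot: [0.725, 0.688, 0.003, 0.006]
contact_force: [1.1, 0.4, -0.3]
opening: 0.703
finger_force: 0.0
```

creep_tool(
  plan=[0.7, 0.05, 0, -0.05, 0, 0, 0, 0.7, 0.1, 0, -0.1, 0, 0, 0, 0.7, 0.1, 0, -0.1, 0, 0, 0, 0.7, 0.1, 0, -0.1, 0, 0, 0, 0.7, 0.1, 0, -0.1, 0, 0, 0],
)

```text
clock: 34.5
tool_pos: [0.5333, -0.1611, 0.2722]
eef_rot: [0.725, 0.689, -0.0, 0.002]
contact_force: [-0.9, -0.7, -0.2]
opening: 0.703
finger_force: 0.0
```

```bash
python3 - <<'E'
from m import *
p,d,c=shot('scene');X=cloud(d,c)
m=(X[...,2]>.042)&(X[...,2]<.0485)&(abs(X[...,0]-.527)<.03)&(abs(X[...,1]+.26)<.03);print('cup top',np.r_[X[m].mean(0).round(4),np.median(X[m][:,2])],m.sum())
q,d2,c2=shot('side')
cv2.imwrite('pics/end.png',np.hstack([cv2.resize(p[110:330,180:440],(400,338)),cv2.resize(q[130:370,200:420],(368,338),interpolation=2)])[:,:,::-1])
E
```

```text
cup top [ 0.5295     -0.2648      0.046       0.04635904] 62
```

View pics/end.png

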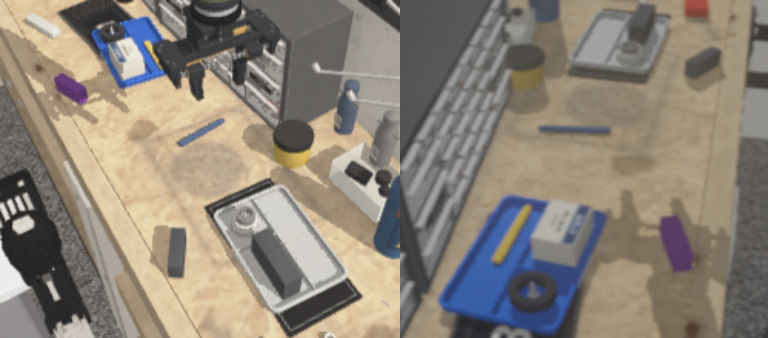

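Both views show the two kits complete: the cup on the grey boss (top at 46.4 mm, as expected), the chain carton in its bay, and tube, coil and lever in the blue tray. The blue lever, grease tub and pads carton are where they were.

```bash
python3 -c "from plant import *; print(finish_job())"
```

```text
the job is handed in; nothing more can be done
None
```

Both kits are made up and the job is handed in at about 35 s of robot time: every part is in its place in the final pictures, and the blue lever, grease tub and red carton were not touched.

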